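# Lock the tab cap on the grease pot

### The job

Close the grease pot with its cap: squeeze the cap's two side tabs between the fingers, lower it into the pot's mouth with its lugs through the two gaps, keep the tabs squeezed and turn it clockwise (seen from above) until you feel the stop, then let go so that both tabs spring fully out and lock it. Turn and press gently, do not force the cap against the pot, and leave the other things on the table where they are.

Things in the scene. Friction and masses are not known exactly. Their poses are not given: they have to be found in the camera images.
- cap: Loose grey plastic cap, upright on the table, 56 mm high, 62 mm over its two side tabs, alike after a half turn; 80 g. Origin: centre of its underside, z up. Bottom: plug 29 mm in diameter, 14 mm long; on it rests a disc 43 mm in diameter (14 to 22 mm up), then a ribbed boss 31 mm in diameter to 48 mm. Under each tab a tooth 10 mm wide hangs to 4 mm above the underside.
- cap_lug (a point): Outer end of one of the two lugs on the cap's plug: they reach 19.5 mm from the axis along the cap's +x and -x, are 9 mm wide and 5 mm high, at the very bottom.
- cap_grip (a point): On the cap's axis, 42 mm above its underside: the height to grip. The tabs are upright flat plates 20 mm wide, 22 to 54 mm above the underside, facing the cap's +y and -y, outer faces 31 mm from the axis. Grip them along the cap's y, pad middles 40 to 46 mm above the underside, so that fingertips clear the pot's catch ring.
- cap_tab0 (a joint): How far the +y tab is pressed in, in m: 0 sprung out, 0.0055 fully pressed (at its stop). Its spring needs about 3 N to start and 10.5 N fully pressed.
- cap_tab1 (a joint): The same for the -y tab. Both tabs must be pressed (outer faces 51 mm apart) for the cap to enter the catch ring and turn in it; they come out fully only where their teeth face the ring's two notches.
- pot: Grey round grease pot bolted to the table, 80 mm in diameter, foot 92 mm. Origin: centre of its underside, z up. Seated, the cap's disc lies on the mouth flange and the cap's origin is 56 mm above the pot's. More than 60 N of contact force in all between cap and pot breaks the lugs.
- pot_mouth (a point): Centre of the pot's mouth, 70 mm up, level with the top of its flange (hole 32 mm in diameter, 7 mm thick). Round it stands a steel catch ring, inner diameter 53.6 mm, outer 66 mm, top 67 mm up, with two notches 14 mm wide for the teeth and two hard stops for the lugs, hidden below the flange.
- pot_gap (a point): One of the flange's two gaps, 14 mm wide, at the pot's +x and -x. Lugs pass when the cap's x lies along the pot's x (either way round) within 9 degrees. From there the cap turns clockwise 40 to 77 degrees to the stops, where its teeth face the notches within 4 degrees. The ring's angle varies and is unmeasured: feel the stop. Free turning takes < 0.1 N m; 0.2 N m is the stop, 0.6 N m may break it.
- tyre_lever: Bystander: black tyre lever, 117 mm long, 17 mm wide, 11 mm high, lying beyond the pot; origin at the centre of its underside.
- bearing: Bystander: flat bearing ring, 38 mm in diameter, 9 mm high, near the left edge of the table; origin at the centre of its underside.
Not all that is in view belongs to the job. Leave any yellow look-alike of the cap alone.

How it is judged:
By the outcome, as a careful person would: the job done as asked, in the order asked, and still so for the second after the job is handed in, with the robot touching nothing.
It also fails if it takes over 67 s, if anything falls off the work surface, if the arm or the gripper's body presses on something with over 40 N, if the wrist force passes 120 N, or if a joint passes its speed limit or range.

### The arm

A 6-joint arm with a two-finger parallel gripper is mounted at the origin on the work surface; the furniture and walls round the work are solid. World frame = base frame: x ahead of the robot, y to its left, z up, the work surface at z = 0. Lengths are in m, angles in rad, forces in N, time in s.
With the tool pointing down it reaches from about 0.35 to 0.975 m from the base axis. Payload 4.9 kg.
Tool frame: the origin (TCP) lies on the centre line of the jaws, within the pads' length; the fingertips stand 14 mm ahead of it and the grasp point (between the pads) lies 5 mm behind it; x points along the fingers, z is the direction in which the jaws open and shut, and the axes are right-handed (so a half turn about x gives the same grasp; the last joint's range is limited). The gripper opens to 85 mm and grips with 20 to 120 N. Pads are 22 mm wide; open, the fingers measure 114 mm over their backs; the gripper's body (76 mm by 85 mm) begins 54 mm behind the grasp point. The pads swing forward as they close: fully open they stand 13 mm farther back than shut.
Start: joints at [-1.28, 0.053, 1.613, -0, 1.476, -0.119], TCP at [0.249, -0.573, 0.245] pointing down, gripper open.
Joint ranges: [-3.01, 3.01], [-1.01, 2.22], [0.06, 2.58], [-1.02, 4.17], [0.09, 2.62], [-3.14, 3.14]. Speed limits (rad/s): [2.57, 2.57, 3.14, 3.14, 3.14, 3.14].

### API

Orientations are given as a rotation vector (axis times angle).
In Python, from station import ctrl gives the robot as it stands.
- The arm moves only by the tool move_arm, never from a script. Its argument "increments" is a list that holds one entry, the list of rows, each a list of 4 numbers: the shift along the tool's x, y, z in units of 25 cm (1.0 is 25 cm), then the turn about the tool's x in units of 90 degrees (1.0 is 90 degrees). A call has 1 to 20 rows; each row shifts and turns the commanded pose from where the row before left it, along the tool's axes as they then stand; what a row does not reach is not made up. A row lasts 1/12 s, in which the tool goes at most 41.7 mm and 7.16 degrees, less where a joint would pass 70% of its speed; a pose out of reach is approached as far as the arm can. A call with a number of a shift or a turn outside -1 to 1 is refused whole. A call with a gripper value outside its range is refused whole. "gripper" is the closure, from 0 (fully open) to 1 (shut), set as the call begins (left out, the last holds). The fingers move at their own pace and stop on an object; "squeeze" is the grip in N (left out, the last holds). Time passes only in rows, so rows that do not move let the fingers close. It gives the time, the measured TCP pose, the force and the opening at its end, in the units of the state.
- ctrl.get_obs(): the state, without advancing time (a new reading comes with each control period).
- ctrl.get_image(name): name is "scene" or "side" or "wrist"; returns a dict with "pixels" (480x640x3 uint8, red, green, blue), "depth" (480x640 float32, m along the optical axis (not along the pixel's ray), 0 where there is no reading), "K" (3x3 intrinsics, pixels), "extrinsics" (4x4, takes a point from camera to world coordinates); the wrist camera has in their place "tool_from_camera" (4x4, takes a point from camera to tool coordinates, whose origin is the TCP and whose axes are the tool frame's). Camera axes: x right, y up, looking along -z (the intrinsics and any distortion apply to the point x, -y, -z); pixel columns grow to the right and rows downward; lengths in m; the calibration is good to about 2 mm. A picture is of the moment at which its call begins: read the wrist's pose just before it.
- ctrl.finish_job(): hands the job in, once; it reports no verdict.
Trained networks look in the newest picture that a camera, given by its name, has taken for a name from the list of things; names that differ only in an ending like _2 or _b are one class to them, and where a whole thing is asked for, a point or a joint stands for the part that bears it (a point fixed in the world has none). Each returns a list of dicts, best first, with "score" (0 to 1); they miss things now and then, are a little off and sometimes report something else, mostly with a low value. They report only what shows in the picture. A call takes as long as a camera call. They do not tell look-alikes from the thing itself.
- ctrl.trace(camera, target): "region" (480x640 bool, what is visible of it) and "pixel" ([row, column] in pixels, amid what is visible of it).
The state is a dict: "t": time; "q": joint angles; "dq": joint speeds; "effort": joint torques, N m; "tool_pos": TCP position; "tool_rot": TCP orientation; "contact_force": force on the tool from outside, world axes, zero at the start; "wrist_torque": the same for the moment, N m; "opening": finger opening in m.
Only numpy, scipy, OpenCV 4.12 (cv2) and the standard library are available. Lean on these libraries where they do the work, as an engineer would, in place of code of your own. Each camera call takes 0.05 s, during which the arm holds its last target. There are 200 camera calls.

## Working session

There is one attempt and no reset: what is moved stays moved. The work goes in short steps, Python scripts to look and compute and a tool call to move; the robot and the scene stay as the last step left them, time stands still between calls to the robot, and variables do not carry over. Pictures are saved under pics/ and viewed, about 8 in all and at most 12, crops included, and the job is handed in when it is done.

Besides the shell and the picture viewer there is one more tool, called after "Emit:" as name(argument=value, ...) on one line, values as JSON. move_arm: Moves the arm, as the interface text tells. Shifts and turns lie within -1 to 1; 1 stands for 25 cm of shift or 90 degrees of turn. Its arguments: {"type":"object","properties":{"increments":{"type":"array","items":{"type":"array","items":{"type":"array","items":{"type":"number","minimum":-1,"maximum":1}}}},"gripper":{"type":"number"},"squeeze":{"type":"number"}},"required":["increments"]}

```bash
mkdir -p pics
cat > h.py <<'E'
import numpy as np, cv2
from scipy.spatial.transform import Rotation as R
from station import ctrl
def cloud(im, T):
    d=im["depth"]; K=im["K"]; v,u=np.mgrid[:480,:640]
    P=np.stack([(u-K[0,2])/K[0,0]*d, -(v-K[1,2])/K[1,1]*d, -d],-1)
    W=P@T[:3,:3].T+T[:3,3]; W[d==0]=np.nan
    return W
def toolT(o):
    T=np.eye(4);T[:3,:3]=R.from_rotvec(o["tool_rot"]).as_matrix();T[:3,3]=o["tool_pos"];return T
def shot(n):
    o=ctrl.get_obs(); im=ctrl.get_image(n)
    T=im["extrinsics"] if n!="wrist" else toolT(o)@im["tool_from_camera"]
    return im,cloud(im,np.array(T)),np.array(T)
E
python3 - <<'E'
from h import *
o=ctrl.get_obs();print({k:np.round(v,3) for k,v in o.items()}); print(R.from_rotvec(o["tool_rot"]).as_matrix().round(3))
pics=[]
for n in ["scene","side"]:
    im,W,T=shot(n); p=im["pixels"].copy(); print(n,T.round(3).tolist(),np.diag(im["K"]))
    for t in ["cap","pot","tyre_lever","bearing"]:
        for r in ctrl.trace(n,t)[:3]:
            m=r["region"]; w=W[m]; w=w[~np.isnan(w[:,0])]
            print(t,round(r["score"],2),np.round(r["pixel"]),m.sum(),im["pixels"][m].mean(0).round(), np.nanmedian(w,0).round(3),np.percentile(w,[2,98],axis=0).round(3).tolist() if len(w) else 0)
    pics.append(p)
    cv2.imwrite(f"pics/{n}1.png",p[...,::-1])
E
```

```text
{'t': np.float64(0.0), 'q': array([-1.28 ,  0.053,  1.614, -0.   ,  1.476, -0.119]), 'dq': array([-0.001,  0.001,  0.001, -0.   , -0.002,  0.002]), 'effort': array([ 2.0000e-03, -3.9369e+01, -3.7017e+01, -0.0000e+00,  7.0000e-03,
        0.0000e+00]), 'tool_pos': array([ 0.249, -0.573,  0.244]), 'tool_rot': array([ 0.904,  1.377, -0.901]), 'contact_force': array([ 0.032, -0.005, -0.328]), 'wrist_torque': array([ 0.02 ,  0.015, -0.014]), 'opening': np.float64(0.085)}
[[-0.001  0.917  0.398]
 [ 0.002  0.398 -0.917]
 [-1.     0.    -0.002]]
scene [[-0.508, 0.65, -0.565, 0.041], [-0.861, -0.373, 0.346, 0.446], [0.014, 0.662, 0.749, 0.711], [0.0, 0.0, 0.0, 1.0]] [599.82776822 599.82776822   1.        ]
cap 0.85 [174. 384.] 731 [124. 115.  42.] [ 0.645 -0.032  0.039] [[0.587, -0.049, 0.004], [0.683, 0.007, 0.085]]
cap 0.74 [342. 301.] 1254 [85. 80. 77.] [0.43  0.25  0.043] [[0.412, 0.221, -0.0], [0.464, 0.274, 0.054]]
pot 0.92 [273. 253.] 3429 [79. 81. 83.] [0.556 0.256 0.049] [[0.533, 0.216, 0.004], [0.604, 0.291, 0.07]]
tyre_lever 0.92 [221. 248.] 501 [19. 20. 22.] [0.69  0.204 0.007] [[
[... 391 characters left out ...]
0.006], [0.466, 0.272, 0.054]]
cap 0.66 [322. 424.] 1149 [166. 156.  20.] [ 0.646 -0.048  0.036] [[0.622, -0.092, 0.0], [0.682, -0.027, 0.091]]
cap 0.27 [222. 307.] 1100 [117. 120. 126.] [0.572 0.233 0.058] [[0.538, 0.21, 0.033], [0.609, 0.277, 0.071]]
pot 0.7 [222. 304.] 1076 [116. 118. 125.] [0.571 0.234 0.057] [[0.538, 0.213, 0.034], [0.608, 0.276, 0.07]]
tyre_lever 0.45 [231. 365.] 42 [27. 28. 34.] [0.696 0.243 0.007] [[0.689, 0.233, 0.003], [0.705, 0.251, 0.008]]
tyre_lever 0.21 [218. 305.] 1157 [117. 119. 125.] [0.573 0.237 0.056] [[0.538, 0.212, -0.752], [1.096, 1.495, 0.07]]
bearing 0.78 [233. 264.] 242 [52. 51. 52.] [0.504 0.299 0.007] [[0.486, 0.281, -0.002], [0.523, 0.325, 0.011]]
```

View pics/scene1.png

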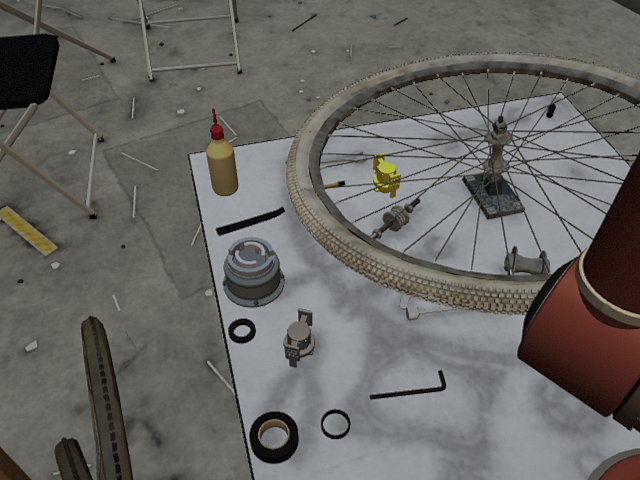

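```bash
cat >> h.py <<'E'
def togo(p, yaw=None):
    """shift in tool units to world point p"""
    o=ctrl.get_obs(); M=toolT(o)[:3,:3]
    d=M.T@(np.array(p)-o["tool_pos"])
    return (d/0.25).round(4)
E
python3 - <<'E'
from h import *
print(togo([0.47,0.25,0.33])); im=ctrl.get_image("wrist"); print(im["tool_from_camera"].round(3), np.diag(im["K"]))
E
```

```text
[-0.3388  2.1228 -2.6681]
[[-0.     0.284 -0.959 -0.128]
 [-0.     0.959  0.284  0.072]
 [ 1.     0.    -0.    -0.001]
 [ 0.     0.     0.     1.   ]] [355.91935997 355.91935997   1.        ]
```

The picture shows the grey cap at about (345, 300), the pot at (273, 253), the yellow look-alike at (175, 385) below a large wheel that lies flat on a stand. I need the wheel's height before I cross it.

Run:
```python
from h import *
for n in ["scene","side"]:
    im,W,T=shot(n)
    w=W.reshape(-1,3); w=w[(w[:,2]>0.06)&(w[:,0]>0.15)&(w[:,0]<1.1)&(abs(w[:,1])<0.75)]
    H,xe,ye=np.histogram2d(w[:,0],w[:,1],bins=[np.arange(.15,1.11,.08),np.arange(-.72,.73,.08)])
    Z=np.full(H.shape,0.)
    ix=((w[:,0]-.15)/.08).astype(int).clip(0,H.shape[0]-1);iy=((w[:,1]+.72)/.08).astype(int).clip(0,H.shape[1]-1)
    np.maximum.at(Z,(ix,iy),w[:,2])
    print(n);print("y",(ye[:-1]*100).round().astype(int))
    for i in range(len(Z)): print(round(xe[i],2),(Z[i]*100).round().astype(int))
```

```text
scene
y [-72 -64 -56 -48 -40 -32 -24 -16  -8   0   8  16  24  32  40  48  56  64]
0.15 [ 0  0  0  0  0  0  0  0  0 43 43  0  0  0  0  0  0  0]
0.23 [ 0  0  0  0  0  0  0  0 14 30 29  0  0  0  0  0  0  0]
0.31 [ 0  0  0  0  0 13 13 13 13 14 13  0  0  0  0  0  0  0]
0.39 [ 0  0  0  0 12 13 13 13 12 12 12  0  0  0  0  0  0  0]
0.47 [ 0  0 12 11 12 12 13 12 12 10 11  7  7  0  0  0  0  0]
0.55 [ 0  0 12 11 11 12 15 12 10  9 10  8  7  0  0  0  0  0]
0.63 [ 0  0 11 10 10 10 10 10  9  8  9  0  0  0  0  0  0  0]
0.71 [ 0  0  9 10  8  8  8  8  7  7  7 16  0  0  0  0  0  0]
0.79 [ 0  0  0  8  8  7  6  0  6  7  0 16  0  0  0  0  0  0]
0.87 [0 0 0 0 6 7 6 0 0 0 0 0 0 0 0 0 0 0]
0.95 [0 0 0 0 0 0 0 0 0 0 0 0 0 0 0 0 0 0]
side
y [-72 -64 -56 -48 -40 -32 -24 -16  -8   0   8  16  24  32  40  48  56  64]
0.15 [ 0  0  0  0  0  0 16 16 29 50  0  0  0  0  0  0  0 15]
0.23 [ 0  0  0  0  0  0 16 16 25 49  0  0  0  0  0  0  0 18]
0.31 [ 0  0  0  0  0 13 13 13 13 14 13  0  0  0  0  0  0 18]
0.39 [ 0  0  0  0  0 13 13 13 12 12 12  0  0  0  0  0  0 18]
0.47 [ 0  0  0  0  0 12 13 12 11 10 11  7  7  0  0  0  0 18]
0.55 [ 0  0  0  0 11 12 15 12 10  9 10  7  7  0  0  0  0 11]
0.63 [ 0  0  0  0 10 10 10 10  9  7  9  0  0  0  0  0  0 11]
0.71 [ 0  0  0  0  8  8  8  8  7  7  7 16  0  0  0  0  0  0]
0.79 [ 0  0  0  0  0  6  6  0  6  6  0 16  0  0  0  0  0  0]
0.87 [0 0 0 0 0 0 6 0 0 0 0 0 0 0 0 0 0 0]
0.95 [0 0 0 0 0 0 0 0 0 0 0 0 0 0 0 0 0 0]
```

View pics/side1.png

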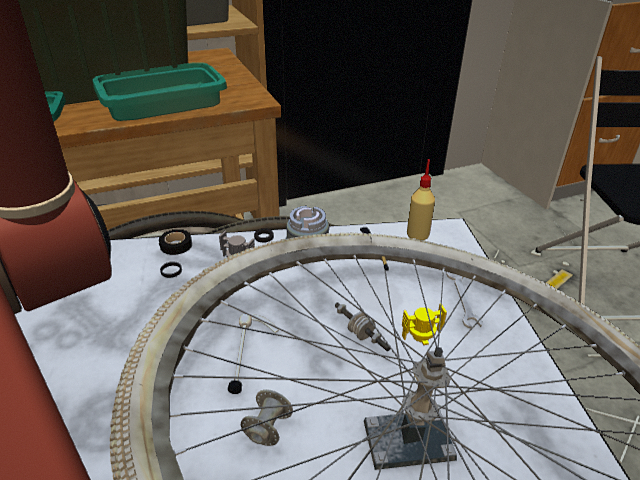

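Emit:
move_arm(increments=[[[-0.024, 0.0758, -0.0953, 0], [-0.024, 0.0758, -0.0953, 0], [-0.024, 0.0758, -0.0953, 0], [-0.024, 0.0758, -0.0953, 0], [-0.024, 0.0758, -0.0953, 0], [-0.024, 0.0758, -0.0953, 0], [-0.024, 0.0758, -0.0953, 0], [-0.024, 0.0758, -0.0953, 0], [-0.024, 0.0758, -0.0953, 0], [-0.024, 0.0758, -0.0953, 0], [-0.024, 0.0758, -0.0953, 0], [-0.024, 0.0758, -0.0953, 0], [-0.024, 0.0758, -0.0953, 0], [-0.024, 0.0758, -0.0953, 0]]], gripper=0)

```text
t: 1.82
tool_pos: [0.3595, -0.1602, 0.3299]
tool_rot: [0.903, 1.374, -0.902]
contact_force: [0.7, 1.0, 0.5]
opening: 0.0853
```

Emit:
move_arm(increments=[[[0, 0.0758, -0.0953, 0], [0, 0.0758, -0.0953, 0], [0, 0.0758, -0.0953, 0], [0, 0.0758, -0.0953, 0], [0, 0.0758, -0.0953, 0], [0, 0.0758, -0.0953, 0], [0, 0.0758, -0.0953, 0], [0, 0.0758, -0.0953, 0], [0, 0.0758, -0.0953, 0], [0, 0.0758, -0.0953, 0], [0, 0.0758, -0.0953, 0], [0, 0.0758, -0.0953, 0], [0, 0.0758, -0.0953, 0], [0, 0.0758, -0.0953, 0], [0, 0, 0, 0], [0, 0, 0, 0]]])

```text
t: 3.15
tool_pos: [0.4698, 0.251, 0.3289]
tool_rot: [0.9, 1.377, -0.901]
contact_force: [-0.5, -0.4, -0.1]
opening: 0.0851
```

Run:
```python
from h import *
o=ctrl.get_obs();print(o["t"],o["tool_pos"],o["q"].round(3),o["tool_rot"].round(3))
im,W,T=shot("wrist"); np.savez("w1.npz",W=W,p=im["pixels"],T=T,K=im["K"]); p=im["pixels"].copy()
for t in ["cap","pot","cap_lug","cap_grip","pot_mouth","pot_gap","bearing","tyre_lever"]:
    for r in ctrl.trace("wrist",t)[:3]:
        m=r["region"]; w=W[m]; w=w[~np.isnan(w[:,0])]
        print(t,round(r["score"],2),np.round(r["pixel"]),m.sum(),np.percentile(w,[2,50,98],axis=0).round(3).tolist() if len(w) else 0)
cv2.imwrite("pics/w1.png",cv2.resize(p[...,::-1],(800,600)))
```

```text
3.15 [0.46975353 0.2510325  0.32891452] [ 0.351 -0.204  1.719 -0.     1.628  1.51 ] [ 0.9    1.377 -0.901]
cap 0.74 [159. 607.] 2196 [[0.621, -0.051, 0.002], [0.651, -0.033, 0.038], [0.682, -0.018, 0.053]]
cap 0.69 [223. 309.] 1195 [[0.416, 0.226, 0.015], [0.442, 0.251, 0.046], [0.463, 0.273, 0.054]]
pot 0.64 [112. 356.] 5146 [[0.534, 0.214, 0.001], [0.574, 0.253, 0.05], [0.612, 0.292, 0.07]]
cap_lug 0.87 [217. 311.] 1146 [[0.417, 0.226, 0.02], [0.442, 0.25, 0.046], [0.463, 0.272, 0.054]]
cap_lug 0.77 [154. 613.] 2310 [[0.621, -0.059, -0.001], [0.651, -0.033, 0.038], [0.683, -0.013, 0.074]]
cap_grip 0.94 [152. 608.] 2211 [[0.621, -0.054, -0.0], [0.651, -0.032, 0.039], [0.682, -0.018, 0.074]]
cap_grip 0.92 [218. 311.] 1177 [[0.417, 0.223, 0.019], [0.443, 0.249, 0.046], [0.463, 0.272, 0.054]]
pot_mouth 0.85 [111. 356.] 4988 [[0.535, 0.216, 0.005], [0.573, 0.253, 0.05], [0.608, 0.291, 0.07]]
pot_gap 0.97 [111. 355.] 5007 [[0.535, 0.216, 0.005], [0.573, 0.253, 0.05], [0.609, 0.29, 0.07]]
pot_gap 0.52 [144. 298.] 521 [[0.486, 0.285, -0.001], [0.505, 0.303, 0.008], [0.522, 0.32, 0.01]]
bearing 0.83 [160. 286.] 472 [[0.487, 0.285, -0.0], [0.504, 0.303, 0.008], [0.521, 0.32, 0.01]]
tyre_lever 0.82 [ 33. 439.] 1571 [[0.681, 0.145, 0.003], [0.69, 0.204, 0.006], [0.702, 0.255, 0.01]]
```

View pics/w1.png

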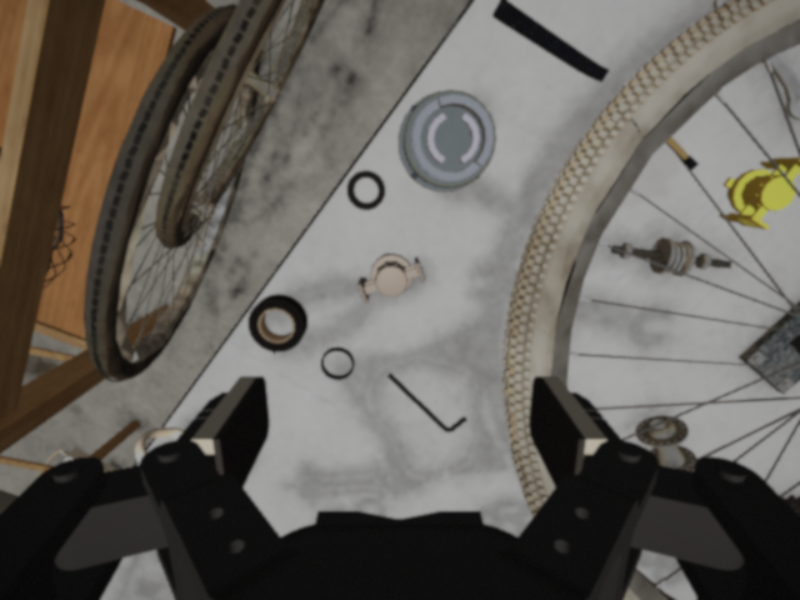

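The grey cap is at (390, 278) with its tabs almost level in the picture; the pot is at (447, 140), its flange arcs left and right, so the gaps are above and below. The yellow look-alike is far right at (765, 190).

```bash
cat > m.py <<'E'
from h import *
def capfit(W,c,zlo=.0495,zhi=.060):
    w=W.reshape(-1,3); s=(np.hypot(*(w[:,:2]-c).T)<.045)&(w[:,2]>zlo)&(w[:,2]<zhi); q=w[s]
    d=q[:,:2]-np.median(q[:,:2],0)
    (cx,cy),(a,b),ang=cv2.minAreaRect(q[:,:2].astype(np.float32))
    _,_,V=np.linalg.svd(q[:,:2]-q[:,:2].mean(0),full_matrices=False); v=V[0]
    p=(q[:,:2]-[cx,cy])@v; A=q[p>.012];B=q[p<-.012]
    ext=lambda X,ax: np.percentile((X[:,:2]-[cx,cy])@ax,[3,97])
    n=np.array([-v[1],v[0]])
    print("cap n",len(q),len(A),len(B),"rect",np.round([cx,cy,a,b,ang],4),"pca deg",np.degrees(np.arctan2(v[1],v[0])).round(1))
    mA=A.mean(0);mB=B.mean(0);print(mA.round(4),mB.round(4),"mid",((mA+mB)/2).round(4),"yaw(tabs)",np.degrees(np.arctan2(*(mA-mB)[[1,0]])).round(1),"len",np.linalg.norm(mA-mB).round(4), "A ext",ext(A,v).round(4),ext(A,n).round(4),"B",ext(B,v).round(4),ext(B,n).round(4))
def circ(W,c,zlo,zhi,r0,r1):
    from scipy.optimize import least_squares
    w=W.reshape(-1,3); rr=np.hypot(*(w[:,:2]-c).T); q=w[(w[:,2]>zlo)&(w[:,2]<zhi)&(rr>r0)&(rr<r1)]
    return q
E
python3 - <<'E'
from m import *
D=np.load("w1.npz"); W=D["W"]
capfit(W,[.441,.249])
w=W.reshape(-1,3); s=np.hypot(*(w[:,:2]-[.571,.252]).T)<.05
print(np.histogram(w[s,2],bins=np.arange(0,.08,.004)))
for lo,hi in [(.064,.069),(.069,.074)]:
    q=w[s&(w[:,2]>lo)&(w[:,2]<hi)]; 
    if len(q)>10: (x,y),r=cv2.minEnclosingCircle(q[:,:2].astype(np.float32)); print(len(q),np.round([x,y,r],4))
print(W[105:150:2,352][:,[0,1,2]].round(3).tolist())
cv2.imwrite("pics/pot1.png",cv2.resize(D["p"][60:260,270:430,::-1],None,fx=4,fy=4)[:800][:600+200][ :600])
E
```

```text
cap n 122 61 58 rect [4.40600e-01 2.48700e-01 2.32000e-02 6.19000e-02 4.38319e+01] pca deg 134.1
[0.4193 0.268  0.0527] [0.4595 0.2265 0.0529] mid [0.4394 0.2473 0.0528] yaw(tabs) 134.1 len 0.0577 A ext [0.027  0.0308] [-0.0071  0.0108] B [-0.0308 -0.0272] [-0.007   0.0109]
(array([ 158,  360,   87,    6,   10,    0,    0,    0,    0,    1,  121,
        455, 1979,  253,  123,   76, 1069,  452,    0]), array([0.   , 0.004, 0.008, 0.012, 0.016, 0.02 , 0.024, 0.028, 0.032,
       0.036, 0.04 , 0.044, 0.048, 0.052, 0.056, 0.06 , 0.064, 0.068,
       0.072, 0.076]))
1236 [0.5756 0.25   0.0334]
285 [0.5756 0.2501 0.0212]
[[0.578, 0.261, 0.05], [0.577, 0.26, 0.049], [0.575, 0.259, 0.049], [0.573, 0.258, 0.049], [0.571, 0.257, 0.049], [0.569, 0.256, 0.05], [0.568, 0.255, 0.049], [0.566, 0.255, 0.049], [0.564, 0.254, 0.047], [0.562, 0.253, 0.05], [0.559, 0.253, 0.07], [0.557, 0.253, 0.069], [0.555, 0.252, 0.07], [0.554, 0.249, 0.049], [0.553, 0.248, 0.049], [0.551, 0.248, 0.05], [0.548, 0.248, 0.066], [0.546, 0.247, 0.065], [0.545, 0.246, 0.066], [0.543, 0.245, 0.066], [0.541, 0.243, 0.048], [0.539, 0.242, 0.049], [0.537, 0.241, 0.045]]
```

View pics/pot1.png

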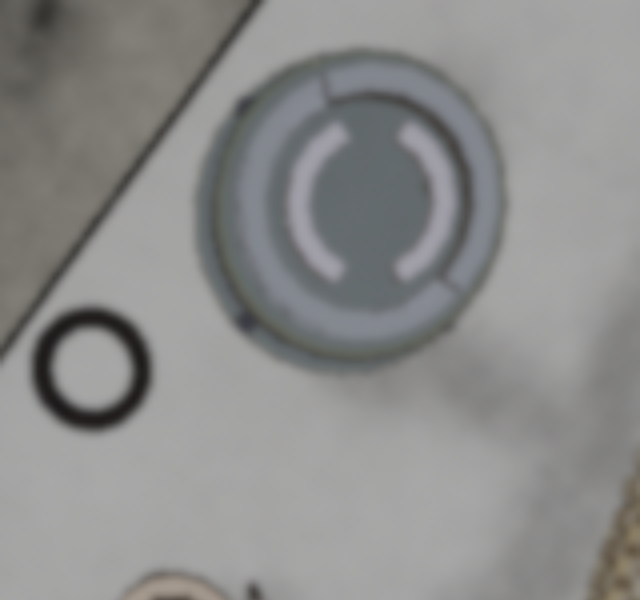

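```bash
cat >> m.py <<'E'
def potfit(W,c):
    w=W.reshape(-1,3); r=np.hypot(*(w[:,:2]-c).T)
    from scipy.optimize import least_squares
    q=w[(r<.045)&(w[:,2]>.0625)]; r=np.hypot(*(q[:,:2]-c).T)
    fl=q[(r<.0235)&(q[:,2]>.066)]; (x,y),rf=cv2.minEnclosingCircle(fl[:,:2].astype(np.float32))
    rg=q[r>.0235]; (X,Y),rr=cv2.minEnclosingCircle(rg[:,:2].astype(np.float32))
    th=np.arctan2(fl[:,1]-y,fl[:,0]-x); a=np.angle(np.exp(2j*th).mean())/2
    b=np.sort(np.degrees(th-a)%180); b=(b+90)%180-90
    print("flange",np.round([x,y,rf],4),"z",np.median(fl[:,2]).round(4),"ring",np.round([X,Y,rr],4),"z",np.median(rg[:,2]).round(4),"flange axis deg",np.degrees(a).round(1),"gap axis",(np.degrees(a)+90).round(1),"half spans",np.percentile(b,[1,99]).round(1))
    for s in (1,-1):
        k=np.cos(th-a)*s>0; e=np.angle(np.exp(1j*(th[k]-a-(0 if s>0 else np.pi)))); print(s,k.sum(),np.degrees(np.percentile(e,[1,50,99])).round(1))
E
python3 - <<'E'
from m import *
D=np.load("w1.npz"); W=D["W"]; potfit(W,np.array([.5756,.25]))
for n in ["scene","side"]:
    im,W,T=shot(n); print(n)
    try: potfit(W,np.array([.5745,.25])); capfit(W,[.439,.248])
    except Exception as e: print(e)
print(togo([.4394,.2473,.25]))
E
```

```text
flange [0.5755 0.2501 0.0213] z 0.0693 ring [0.5756 0.25   0.0334] z 0.0663 flange axis deg -64.5 gap axis 25.5 half spans [-66.9  64. ]
1 233 [-66.9   2.5  63.8]
-1 229 [-66.2  -1.1  63.6]
scene
flange [0.5749 0.2494 0.0227] z 0.0694 ring [0.5764 0.2492 0.0353] z 0.0663 flange axis deg -57.8 gap axis 32.2 half spans [-76.4  57.1]
1 112 [-76.9  -2.1  59.7]
-1 123 [-75.5  -3.8  53.5]
cap n 150 60 55 rect [4.39300e-01 2.46600e-01 2.50000e-02 6.34000e-02 4.24008e+01] pca deg 134.0
[0.4192 0.2677 0.0527] [0.4591 0.2265 0.0525] mid [0.4392 0.2471 0.0526] yaw(tabs) 134.1 len 0.0573 A ext [0.0231 0.0314] [-0.0097  0.0086] B [-0.0315 -0.0262] [-0.0091  0.0092]
side
flange [0.5766 0.2484 0.0221] z 0.0689 ring [0.5769 0.2479 0.0349] z 0.0663 flange axis deg -82.0 gap axis 8.0 half spans [-51.2  86.9]
1 50 [-45.8   0.5  76.3]
-1 63 [-52.3   6.   87.6]
cap n 60 28 26 rect [4.38800e-01 2.44500e-01 1.98000e-02 6.46000e-02 4.30827e+01] pca deg -45.3
[0.4596 0.2234 0.0527] [0.4192 0.2643 0.0527] mid [0.4394 0.2439 0.0527] yaw(tabs) -45.3 len 0.0575 A ext [0.0243 0.0321] [-0.0097  0.0082] B [-0.0307 -0.0249] [-0.009   0.0105]
[ 0.3178 -0.1159 -0.0398]
```

Emit:
move_arm(increments=[[[0.08, -0.029, -0.01, 0], [0.08, -0.029, -0.01, 0], [0.08, -0.029, -0.01, 0], [0.08, -0.029, -0.01, 0], [0, 0, 0, -0.057], [0, 0, 0, -0.057], [0, 0, 0, -0.057], [0, 0, 0, -0.057], [0, 0, 0, 0], [0, 0, 0, 0]]], gripper=0.4, squeeze=20)

```text
t: 4.53
tool_pos: [0.4393, 0.2476, 0.2494]
tool_rot: [0.629, 1.478, -0.629]
contact_force: [0.1, 0.5, 0.7]
opening: 0.051
```

Run:
```python
from m import *
o=ctrl.get_obs();print(o["t"],o["tool_pos"],o["opening"],o["q"].round(3),o["contact_force"].round(2))
M=toolT(o); print(M.round(3).tolist())
im,W,T=shot("wrist"); p=im["pixels"].copy(); np.savez("w2.npz",W=W,p=p,T=T)
capfit(W,[.4394,.2473]); potfit(W,np.array([.5756,.25]))
L=(W-M[:3,3])@M[:3,:3]
for s in (1,-1):
    l=L.reshape(-1,3); k=(l[:,0]<.04)&(abs(l[:,1])<.03)&(s*l[:,2]>0.01)&(s*l[:,2]<.07)
    q=l[k]; print(s,len(q)); 
    if len(q): print(np.percentile(q,[0,1,5,50,95,99,100],axis=0).round(4).tolist())
cv2.imwrite("pics/w2.png",p[...,::-1])
```

```text
4.5333 [0.43930944 0.24757838 0.24935011] 0.050979911418966475 [ 0.366 -0.245  1.883  0.     1.503  1.171] [0.12 0.53 0.69]
[[0.0, 0.721, 0.693, 0.439], [0.0, 0.693, -0.721, 0.248], [-1.0, 0.0, -0.0, 0.249], [0.0, 0.0, 0.0, 1.0]]
cap n 201 101 99 rect [4.39100e-01 2.46900e-01 2.02000e-02 6.22000e-02 4.32514e+01] pca deg -46.0
[0.4594 0.2265 0.0527] [0.4193 0.2679 0.0527] mid [0.4393 0.2472 0.0527] yaw(tabs) -46.0 len 0.0577 A ext [0.0269 0.0308] [-0.0089  0.0091] B [-0.031  -0.0271] [-0.009   0.0093]
flange [0.5756 0.25   0.0216] z 0.0692 ring [0.5756 0.2499 0.0337] z 0.0661 flange axis deg -62.8 gap axis 27.2 half spans [-69.3  62.3]
1 413 [-69.3   0.5  62.7]
-1 402 [-68.2  -1.3  61.4]
1 27708
[[-0.0847, -0.0134, 0.01], [-0.0832, -0.0102, 0.0107], [-0.0799, -0.0073, 0.0132], [-0.0594, 0.0119, 0.045], [-0.0143, 0.0194, 0.0583], [0.0026, 0.0203, 0.0615], [0.0117, 0.0214, 0.0641]]
-1 28386
[[-0.0851, -0.0122, -0.066], [-0.0833, -0.0101, -0.063], [-0.0804, -0.0073, -0.0598], [-0.0597, 0.0119, -0.0458], [-0.0148, 0.0196, -0.0132], [0.0026, 0.0204, -0.0106], [0.0117, 0.0214, -0.01]]
```

View pics/w2.png

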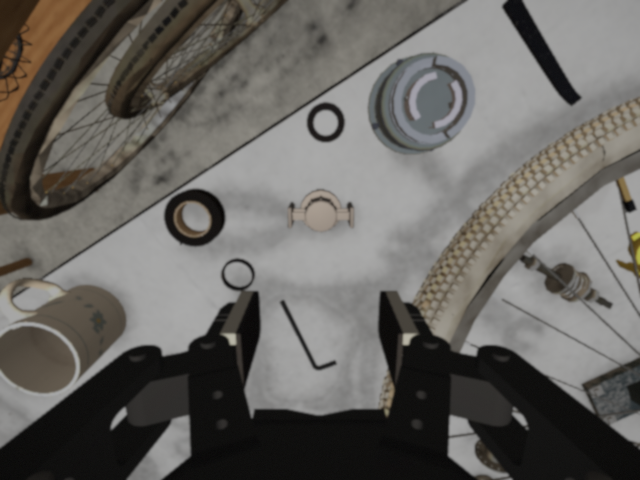

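Emit:
move_arm(increments=[[[0.09, 0, 0, 0], [0.09, 0, 0, 0], [0.09, 0, 0, 0], [0.09, 0, 0, 0], [0.09, 0, 0, 0], [0.09, 0, 0, 0], [0.09, 0, 0, 0], [0.09, 0, 0, 0], [0.043, 0, 0, 0], [0.043, 0, 0, 0], [0.043, 0, 0, 0], [0, 0, 0, 0], [0, 0, 0, 0]]], gripper=0.05)

```text
t: 5.67
tool_pos: [0.4395, 0.2477, 0.0372]
tool_rot: [0.628, 1.478, -0.628]
contact_force: [0.3, 0.9, -0.2]
opening: 0.0816
```

Emit:
move_arm(increments=[[[0, 0, 0, 0], [0, 0, 0, 0], [0, 0, 0, 0], [0, 0, 0, 0], [0, 0, 0, 0], [0, 0, 0, 0], [0, 0, 0, 0], [0, 0, 0, 0], [0, 0, 0, 0], [0, 0, 0, 0]]], gripper=1, squeeze=25)

```text
t: 6.5
tool_pos: [0.4409, 0.2484, 0.0399]
tool_rot: [0.629, 1.476, -0.625]
contact_force: [-2.2, -0.4, 8.7]
opening: 0.0492
```

```bash
cat >> m.py <<'E'
def inhand(name=None,save=None):
    o=ctrl.get_obs(); M=toolT(o); im,W,T=shot("wrist"); p=im["pixels"].copy()
    if save: cv2.imwrite(save,p[...,::-1])
    L=(W-M[:3,3])@M[:3,:3]
    print("t",o["t"].round(2),"pos",o["tool_pos"].round(4),"open",o["opening"].round(4),"F",o["contact_force"].round(2),"Tq",o["wrist_torque"].round(3),"q",o["q"].round(3),"zdir",np.degrees(np.arctan2(M[1,2],M[0,2])).round(2))
    return im,W,L,M
E
python3 - <<'E'
from m import *
im,W,L,M=inhand(save="pics/g1.png")
l=L.reshape(-1,3); k=(l[:,0]<.03)&(l[:,0]>-.03)&(abs(l[:,1])<.03)&(abs(l[:,2])<.024)
q=l[k]; print(len(q)); print(np.histogram(q[:,0],bins=np.arange(-.03,.031,.004)))
E
```

```text
Traceback (most recent call last):
  File "m.py", line 31, in inhand
    print("t",o["t"].round(2),"pos",o["tool_pos"].round(4),"open",o["opening"].round(4),"F",o["contact_force"].round(2),"Tq",o["wrist_torque"].round(3),"q",o["q"].round(3),"zdir",np.degrees(np.arctan2(M[1,2],M[0,2])).round(2))
              ^^^^^^^^^^^^
AttributeError: 'float' object has no attribute 'round'
```

View pics/g1.png

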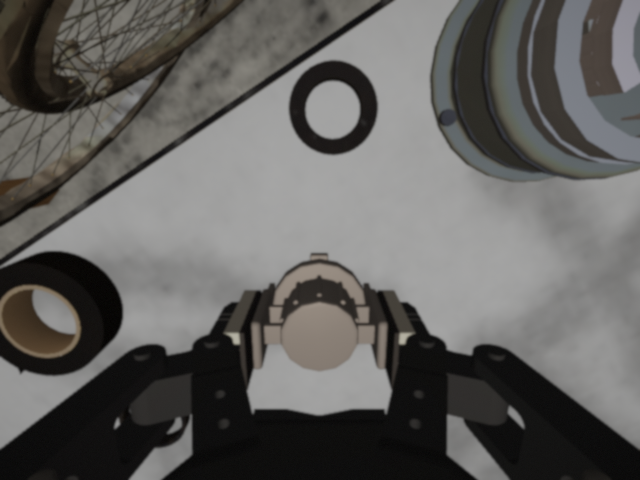

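Cap tabs sit between the pads, squeezed fully (opening 49 mm). I lift.

Emit:
move_arm(increments=[[[-0.02, 0, 0, 0], [-0.05, 0, 0, 0], [-0.07, 0, 0, 0], [-0.1, 0, 0, 0], [-0.1, 0, 0, 0], [-0.1, 0, 0, 0], [-0.08, 0, 0, 0], [0, 0, 0, 0.06], [0, 0, 0, 0.06], [0, 0, 0, 0.06], [0, 0, 0, 0.03], [0, 0, 0, 0], [0, 0, 0, 0], [0, 0, 0, 0]]])

```text
t: 7.72
tool_pos: [0.4393, 0.2476, 0.1675]
tool_rot: [0.88, 1.385, -0.88]
contact_force: [1.0, 0.3, -1.4]
opening: 0.0483
```

```bash
sed -i 's/o\["t"\].round(2)/round(o["t"],2)/; s/o\["opening"\].round(4)/round(float(o["opening"]),4)/' m.py
cat >> m.py <<'E'
def capl(L):
    l=L.reshape(-1,3); k=(l[:,0]<.012)&(l[:,0]>-.03)&(abs(l[:,1])<.03)&(abs(l[:,2])<.024); q=l[k]
    h=np.histogram(q[:,0],bins=np.arange(-.03,.013,.002)); print(h[0].tolist())
    for lo,hi in [(-.0145,-.007),]:
        b=q[(q[:,0]>lo)&(q[:,0]<hi)&(np.hypot(q[:,1],q[:,2])<.018)]
        xm=np.median(b[:,0]); b=b[abs(b[:,0]-xm)<.0015]; (y,z),r=cv2.minEnclosingCircle(b[:,1:].astype(np.float32)); print("boss top x",xm.round(4),"y,z",np.round([y,z],4),"r",round(r,4),"mean",b[:,1:].mean(0).round(4),len(b))
E
python3 - <<'E'
from m import *
im,W,L,M=inhand(save="pics/g2.png")
capl(L)
np.savez("w3.npz",W=W,L=L,M=M)
potfit(W,np.array([.5756,.25]))
E
```

```text
t 7.72 pos [0.4393 0.2476 0.1675] open 0.0483 F [ 0.96  0.26 -1.44] Tq [ 0.011 -0.049  0.021] q [ 0.366 -0.18   1.968  0.     1.354  1.497] zdir -64.84
[0, 23, 141, 82, 83, 70, 70, 85, 601, 179, 378, 3916, 992, 405, 276, 215, 203, 212, 208, 209, 492]
boss top x -0.0074 y,z [-0.0018 -0.0009] r 0.015 mean [-0.0019 -0.0011] 2389
flange [0.5761 0.2502 0.0218] z 0.0691 ring [0.5758 0.2497 0.0338] z 0.0662 flange axis deg -62.3 gap axis 27.7 half spans [-69.9  61.7]
1 894 [-70.2   1.1  61.3]
-1 826 [-69.   -2.5  61.8]
```

Emit:
move_arm(increments=[[[0, 0, 0, 0.0165], [0, 0.05, 0.021, 0], [0, 0.08, 0.0336, 0], [0, 0.1, 0.042, 0], [0, 0.1, 0.042, 0], [0, 0.08, 0.0336, 0], [0, 0.061, 0.0255, 0], [0, 0.04, 0.0166, 0], [0.05, 0, 0, 0], [0.05, 0, 0, 0], [0.03, 0, 0, 0], [0, 0, 0, 0], [0, 0, 0, 0], [0, 0, 0, 0]]])

```text
t: 8.93
tool_pos: [0.5773, 0.2499, 0.1346]
tool_rot: [0.9, 1.377, -0.9]
contact_force: [-0.5, 1.1, -1.0]
opening: 0.0488
```

Run:
```python
from m import *
im,W,L,M=inhand(save="pics/p1.png")
capl(L)
np.savez("w4.npz",W=W,L=L,M=M)
c=M[:3,:3]@[0,-.0018,-.0009]+M[:3,3]; print("cap centre",c.round(4))
w=W.reshape(-1,3); r=np.hypot(*(w[:,:2]-[.5758,.25]).T); print(np.histogram(w[r<.045,2],bins=np.arange(0.04,.1,.004))[0])
q=w[(r<.045)&(r>.0235)&(w[:,2]>.063)&(w[:,2]<.069)]
from scipy.optimize import least_squares
th=np.arctan2(q[:,1]-.25,q[:,0]-.5758); rr=np.hypot(q[:,0]-.5758,q[:,1]-.25); b=np.digitize(th,np.linspace(-np.pi,np.pi,37))
e=np.array([np.r_[q[b==i][:,:2][np.argmax(rr[b==i])]] for i in range(1,37) if (b==i).sum()>8])
s=least_squares(lambda a:np.hypot(*(e-a[:2]).T)-.033,[.5758,.25],loss="soft_l1",f_scale=.0005); print("ring outer fit",s.x.round(4),len(e),np.abs(s.fun).mean().round(5))
```

```text
t 8.93 pos [0.5773 0.2499 0.1346] open 0.0488 F [-0.54  1.14 -1.03] Tq [ 0.03  -0.004  0.005] q [0.29  0.152 1.697 0.    1.293 1.448] zdir -66.36
[0, 37, 121, 88, 78, 71, 70, 89, 609, 170, 338, 3959, 988, 417, 289, 217, 209, 210, 216, 190, 481]
boss top x -0.0074 y,z [-0.0017 -0.0012] r 0.0152 mean [-0.0019 -0.0011] 2220
cap centre [0.5752 0.25   0.1346]
[ 314  811 3133  592  283  222 2040  687    0    0    0    0    0   13]
ring outer fit [0.5763 0.2502] 21 0.00015
```

View pics/p1.png

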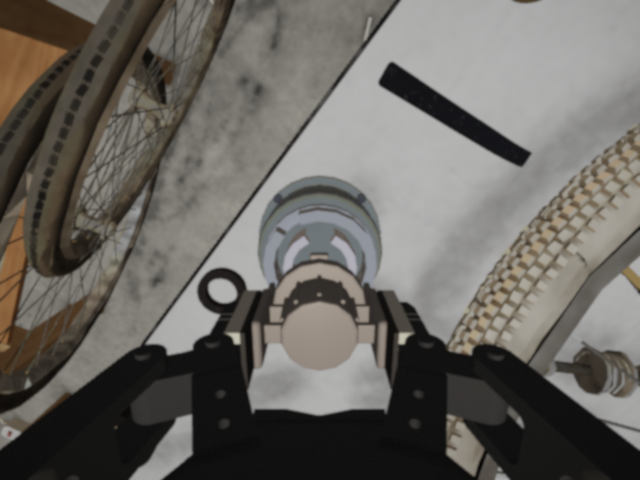

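The cap hangs over the pot, with the far gap of the flange centred under it at (320, 240). I move by 1 mm and lower gently.

Emit:
move_arm(increments=[[[0.03, 0.004, 0.001, 0], [0.03, 0, 0, 0], [0.02, 0, 0, 0], [0.01, 0, 0, 0], [0.008, 0, 0, 0], [0.008, 0, 0, 0], [0.008, 0, 0, 0], [0, 0, 0, 0], [0, 0, 0, 0]]])

```text
t: 9.73
tool_pos: [0.5789, 0.2499, 0.1061]
tool_rot: [0.901, 1.376, -0.9]
contact_force: [-0.2, -0.4, -0.9]
opening: 0.0484
```

```bash
cat > s.py <<'E'
from m import *
o=ctrl.get_obs(); M=toolT(o); print("t",round(o["t"],2),o["tool_pos"].round(4),"F",o["contact_force"].round(2),"tool",(M[:3,:3].T@o["contact_force"]).round(2),"Tq",o["wrist_torque"].round(3),"open",round(float(o["opening"]),4),"zdir",np.degrees(np.arctan2(M[1,2],M[0,2])).round(2),"q6",o["q"][5].round(3))
E
python3 s.py
```

```text
t 9.73 [0.5789 0.2499 0.1061] F [-0.16 -0.4  -0.95] tool [ 0.95 -0.31  0.3 ] Tq [-0.013 -0.002 -0.028] open 0.0484 zdir -66.39 q6 1.448
```

Emit:
move_arm(increments=[[[0.006, -0.001, 0, 0], [0.006, -0.001, 0, 0], [0.006, 0, 0, 0], [0, 0, 0, 0], [0, 0, 0, 0]]])

```text
t: 10.15
tool_pos: [0.5782, 0.2497, 0.1014]
tool_rot: [0.9, 1.377, -0.901]
contact_force: [0.0, 0.1, -0.8]
opening: 0.0485
```

Emit:
move_arm(increments=[[[0.004, 0, 0, 0], [0.004, 0, 0, 0], [0.004, 0, 0, 0], [0, 0, 0, 0], [0, 0, 0, 0]]])

```text
t: 10.57
tool_pos: [0.5783, 0.2497, 0.0984]
tool_rot: [0.9, 1.377, -0.901]
contact_force: [0.1, -0.2, -0.7]
opening: 0.0486
```

```bash
python3 s.py
```

```text
t 10.57 [0.5783 0.2497 0.0984] F [ 0.13 -0.21 -0.73] tool [0.73 0.04 0.24] Tq [-0.007 -0.023 -0.004] open 0.0486 zdir -66.39 q6 1.448
```

Free so far; 2–3 mm to seat.

Emit:
move_arm(increments=[[[0.003, 0, 0, 0], [0.003, 0, 0, 0], [0, 0, 0, 0], [0, 0, 0, 0]]])

```text
t: 10.9
tool_pos: [0.5783, 0.2497, 0.097]
tool_rot: [0.9, 1.377, -0.901]
contact_force: [0.0, 0.4, -0.8]
opening: 0.0487
```

Emit:
move_arm(increments=[[[0.002, 0, 0, 0], [0.002, 0, 0, 0], [0, 0, 0, 0], [0, 0, 0, 0]]])

```text
t: 11.23
tool_pos: [0.5785, 0.2497, 0.0962]
tool_rot: [0.901, 1.376, -0.9]
contact_force: [-0.6, 0.4, -0.4]
opening: 0.0485
```

```bash
python3 s.py
```

```text
t 11.23 [0.5785 0.2497 0.0962] F [-0.59  0.36 -0.37] tool [ 0.37 -0.4  -0.56] Tq [ 0.006  0.082 -0.001] open 0.0485 zdir -66.39 q6 1.448
```

Emit:
move_arm(increments=[[[0.002, 0, 0, 0], [0.002, 0, 0, 0], [0, 0, 0, 0], [0, 0, 0, 0]]])

```text
t: 11.57
tool_pos: [0.5786, 0.2498, 0.0961]
tool_rot: [0.901, 1.376, -0.9]
contact_force: [-2.5, -0.9, 5.7]
opening: 0.0488
```

Emit:
move_arm(increments=[[[0.002, 0, 0, 0], [0, 0, 0, 0], [0, 0, 0, 0]]])

```text
t: 11.82
tool_pos: [0.5786, 0.2498, 0.0961]
tool_rot: [0.9, 1.376, -0.9]
contact_force: [-3.8, -1.2, 8.1]
opening: 0.0484
```

```bash
python3 s.py
```

```text
t 11.82 [0.5786 0.2498 0.0961] F [-3.85 -1.22  8.12] tool [-8.12 -4.01 -0.42] Tq [-0.246  0.58  -0.01 ] open 0.0484 zdir -66.38 q6 1.448
```

Seated (8 N up at TCP z 0.096). I ease off the press and the side force, then begin to turn about the cap's axis.

Emit:
move_arm(increments=[[[-0.003, -0.002, 0, 0], [0, 0, 0, 0], [0, 0, 0, 0]]])

```text
t: 12.07
tool_pos: [0.5784, 0.2497, 0.0961]
tool_rot: [0.901, 1.376, -0.899]
contact_force: [-0.8, -0.1, 5.2]
opening: 0.0486
```

Emit:
move_arm(increments=[[[0, 0, 0.0003, 0.028], [0, 0, 0.0003, 0.028], [0, 0, 0.0003, 0.028], [0, 0, 0.0003, 0.028], [0, 0, 0, 0]]])

```text
t: 12.48
tool_pos: [0.5789, 0.2495, 0.0961]
tool_rot: [1.035, 1.31, -1.032]
contact_force: [0.2, 0.3, 4.9]
opening: 0.0487
```

```bash
python3 s.py
```

```text
t 12.48 [0.5789 0.2495 0.0961] F [0.2  0.26 4.92] tool [-4.92  0.26 -0.21] Tq [ 0.065 -0.159  0.039] open 0.0487 zdir -76.51 q6 1.624
```

Emit:
move_arm(increments=[[[0, 0, 0.0003, 0.028], [0, 0, 0.0003, 0.028], [0, 0, 0.0003, 0.028], [0, 0, 0.0003, 0.028], [0, 0, 0, 0]]])

```text
t: 12.9
tool_pos: [0.5789, 0.2492, 0.0961]
tool_rot: [1.166, 1.236, -1.163]
contact_force: [0.7, 0.8, 4.6]
opening: 0.0482
```

Emit:
move_arm(increments=[[[0, 0, 0.0003, 0.028], [0, 0, 0.0003, 0.028], [0, 0, 0.0003, 0.028], [0, 0, 0.0003, 0.028], [0, 0, 0, 0]]])

```text
t: 13.32
tool_pos: [0.5789, 0.2488, 0.0961]
tool_rot: [1.295, 1.152, -1.291]
contact_force: [1.6, 0.6, 5.4]
opening: 0.0485
```

```bash
python3 s.py
```

```text
t 13.32 [0.5789 0.2488 0.0961] F [1.61 0.57 5.39] tool [-5.39  1.55 -0.76] Tq [-0.053 -0.246 -0.016] open 0.0485 zdir -96.57 q6 1.973
```

Emit:
move_arm(increments=[[[0, 0, 0.0003, 0.025], [0, 0, 0.0003, 0.025], [0, 0, 0.0003, 0.022], [0, 0, 0, 0]]])

```text
t: 13.65
tool_pos: [0.5789, 0.2486, 0.0961]
tool_rot: [1.376, 1.092, -1.373]
contact_force: [0.5, 0.4, 5.6]
opening: 0.0488
```

```bash
python3 s.py
```

```text
t 13.65 [0.5789 0.2486 0.0961] F [0.45 0.41 5.61] tool [-5.6   0.36 -0.51] Tq [ 0.002 -0.248  0.01 ] open 0.0488 zdir -103.01 q6 2.086
```

Emit:
move_arm(increments=[[[0, 0, 0.0003, 0.022], [0, 0, 0.0003, 0.022], [0, 0, 0, 0]]])

```text
t: 13.9
tool_pos: [0.5788, 0.2484, 0.0961]
tool_rot: [1.426, 1.053, -1.422]
contact_force: [1.2, 1.1, 6.2]
opening: 0.0483
```

```bash
python3 s.py
```

```text
t 13.9 [0.5788 0.2484 0.0961] F [1.17 1.06 6.18] tool [-6.18  0.82 -1.37] Tq [ 0.052 -0.258  0.005] open 0.0483 zdir -106.97 q6 2.155
```

Emit:
move_arm(increments=[[[-0.001, 0, 0.0002, 0.017], [0, 0, 0.0002, 0.017], [0, 0, 0, 0]]])

```text
t: 14.15
tool_pos: [0.5786, 0.2483, 0.0961]
tool_rot: [1.463, 1.022, -1.46]
contact_force: [1.6, 0.9, 4.3]
opening: 0.0486
```

```bash
python3 s.py
```

```text
t 14.15 [0.5786 0.2483 0.0961] F [1.62 0.88 4.32] tool [-4.32  1.23 -1.38] Tq [-0.027 -0.302 -0.048] open 0.0486 zdir -110.02 q6 2.207
```

Emit:
move_arm(increments=[[[0, 0, 0.0002, 0.015], [0, 0, 0.0002, 0.015], [0, 0, 0, 0]]])

```text
t: 14.4
tool_pos: [0.5785, 0.2482, 0.0961]
tool_rot: [1.497, 0.993, -1.495]
contact_force: [1.9, 1.0, 5.4]
opening: 0.0488
```

```bash
python3 s.py
```

```text
t 14.4 [0.5785 0.2482 0.0961] F [1.9  1.04 5.44] tool [-5.44  1.35 -1.7 ] Tq [-0.011 -0.352 -0.054] open 0.0488 zdir -112.84 q6 2.257
```

Emit:
move_arm(increments=[[[0, 0, 0.0002, 0.015], [0, 0, 0.0002, 0.015], [0, 0, 0, 0]]])

```text
t: 14.65
tool_pos: [0.5784, 0.248, 0.0961]
tool_rot: [1.53, 0.964, -1.528]
contact_force: [1.6, 0.5, 5.4]
opening: 0.0486
```

```bash
python3 s.py
```

```text
t 14.65 [0.5784 0.248  0.0961] F [1.6  0.5  5.39] tool [-5.39  1.24 -1.15] Tq [-0.047 -0.191 -0.045] open 0.0486 zdir -115.53 q6 2.304
```

Emit:
move_arm(increments=[[[0, 0, 0.0002, 0.015], [0, 0, 0.0002, 0.015], [0, 0, 0, 0]]])

```text
t: 14.9
tool_pos: [0.5783, 0.248, 0.0961]
tool_rot: [1.563, 0.934, -1.561]
contact_force: [1.5, -0.5, 5.4]
opening: 0.0486
```

```bash
python3 s.py
```

```text
t 14.9 [0.5783 0.248  0.0961] F [ 1.51 -0.51  5.37] tool [-5.37  1.57 -0.26] Tq [-0.016 -0.227 -0.018] open 0.0486 zdir -118.23 q6 2.351
```

Emit:
move_arm(increments=[[[0, 0, 0.0002, 0.015], [0, 0, 0.0002, 0.015], [0, 0, 0, 0]]])

```text
t: 15.15
tool_pos: [0.5783, 0.2479, 0.0961]
tool_rot: [1.596, 0.903, -1.594]
contact_force: [1.4, 0.4, 5.3]
opening: 0.0488
```

```bash
python3 s.py
```

```text
t 15.15 [0.5783 0.2479 0.0961] F [1.39 0.44 5.27] tool [-5.27  0.97 -1.09] Tq [-0.012 -0.259  0.013] open 0.0488 zdir -120.93 q6 2.398
```

Emit:
move_arm(increments=[[[0, 0, 0.0002, 0.015], [0, 0, 0.0002, 0.015], [0, 0, 0, 0]]])

```text
t: 15.4
tool_pos: [0.5782, 0.2478, 0.0961]
tool_rot: [1.627, 0.872, -1.625]
contact_force: [1.3, -0.2, 4.5]
opening: 0.0485
```

```bash
python3 s.py
```

```text
t 15.4 [0.5782 0.2478 0.0961] F [ 1.33 -0.15  4.51] tool [-4.51  1.2  -0.61] Tq [ 0.032 -0.264  0.557] open 0.0485 zdir -123.53 q6 2.443
```

Emit:
move_arm(increments=[[[0, 0, 0, -0.01], [0, 0, 0, 0]]])

```text
t: 15.57
tool_pos: [0.5782, 0.2479, 0.0961]
tool_rot: [1.616, 0.883, -1.614]
contact_force: [1.5, 0.2, 5.5]
opening: 0.0488
```

```bash
python3 s.py
```

```text
t 15.57 [0.5782 0.2479 0.0961] F [1.47 0.23 5.5 ] tool [-5.5   1.12 -0.99] Tq [-0.029 -0.269  0.356] open 0.0488 zdir -122.61 q6 2.427
```

The stop is felt (0.56 N m at 57°, zero load at about 55°). I ease off nearly all of it, then let go.

Emit:
move_arm(increments=[[[0, 0, 0, -0.01], [0, 0, 0, 0], [0, 0, 0, 0]]])

```text
t: 15.82
tool_pos: [0.5782, 0.2479, 0.0961]
tool_rot: [1.606, 0.893, -1.604]
contact_force: [1.3, 0.4, 5.1]
opening: 0.0484
```

```bash
python3 s.py
```

```text
t 15.82 [0.5782 0.2479 0.0961] F [1.29 0.41 5.11] tool [-5.11  0.88 -1.03] Tq [ 0.001 -0.21   0.195] open 0.0484 zdir -121.76 q6 2.412
```

Emit:
move_arm(increments=[[[0, 0, 0, 0], [0, 0, 0, 0], [0, 0, 0, 0], [0, 0, 0, 0], [0, 0, 0, 0], [0, 0, 0, 0]]], gripper=0.05)

```text
t: 16.32
tool_pos: [0.5774, 0.2476, 0.0952]
tool_rot: [1.605, 0.893, -1.606]
contact_force: [0.2, 0.5, -0.4]
opening: 0.0811
```

Run:
```python
from m import *
im,W,L,M=inhand(save="pics/r1.png")
w=W.reshape(-1,3); 
for z0 in (.106,.1035): capfit(W,[.5765,.2495],z0,.116)
```

```text
t 16.32 pos [0.5774 0.2476 0.0952] open 0.0811 F [ 0.23  0.49 -0.37] Tq [-0.    -0.006 -0.056] q [0.287 0.194 1.721 0.    1.228 2.413] zdir -121.83
cap n 2454 1208 1246 rect [5.77000e-01 2.49200e-01 8.70000e-02 2.47000e-02 5.80588e+01] pca deg -121.6
[0.5596 0.2187 0.11  ] [0.5962 0.2786 0.11  ] mid [0.5779 0.2486 0.11  ] yaw(tabs) -121.5 len 0.0702 A ext [0.0267 0.0424] [-0.0099  0.0114] B [-0.0423 -0.0273] [-0.0103  0.0118]
cap n 4123 1482 1543 rect [5.765e-01 2.499e-01 8.700e-02 2.870e-02 5.651e+01] pca deg -121.6
[0.56   0.2191 0.109 ] [0.5961 0.278  0.109 ] mid [0.578  0.2485 0.109 ] yaw(tabs) -121.5 len 0.0691 A ext [0.0142 0.0427] [-0.009   0.0123] B [-0.0419 -0.0265] [-0.0093  0.0126]
```

View pics/r1.png

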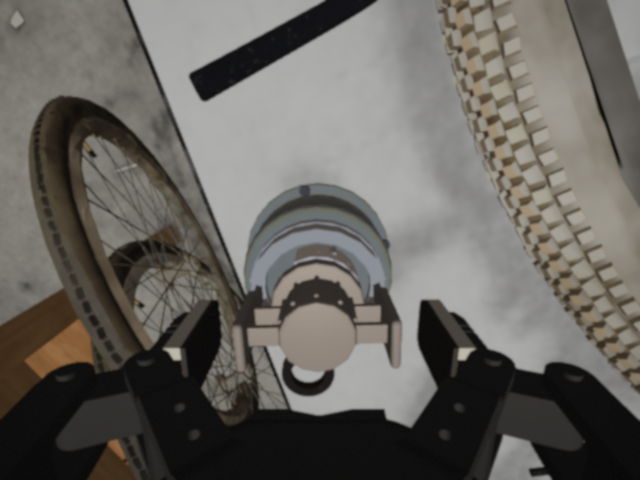

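Both tabs show sprung outward, free of the pads (columns 232 and 401, boss at 317). I retreat straight up and measure.

Emit:
move_arm(increments=[[[-0.02, 0, 0, 0], [-0.05, 0, 0, 0], [-0.08, 0, 0, 0], [-0.1, 0, 0, 0], [-0.1, 0, 0, 0], [-0.1, 0, 0, 0], [-0.08, 0, 0, 0], [-0.04, 0, 0, 0], [0, 0, 0, 0], [0, 0, 0, 0], [0, 0, 0, 0]]])

```text
t: 17.28
tool_pos: [0.577, 0.2475, 0.2364]
tool_rot: [1.603, 0.894, -1.608]
contact_force: [-0.3, -0.5, -0.5]
opening: 0.0813
```

Run:
```python
from m import *
im,W,L,M=inhand(save="pics/r2.png")
capfit(W,[.5763,.25],.1055,.114)
w=W.reshape(-1,3); r=np.hypot(*(w[:,:2]-[.5763,.25]).T)
b=w[(r<.02)&(w[:,2]>.1)&(w[:,2]<.106)]; (x,y),rr=cv2.minEnclosingCircle(b[:,:2].astype(np.float32)); print("boss",np.round([x,y,rr],4),np.median(b[:,2]).round(4))
for t in ["tyre_lever","bearing"]:
    for n in ["scene","wrist"]:
        im2,W2,_=shot(n)
        for q in ctrl.trace(n,t)[:1]: print(t,n,round(q["score"],2),np.nanmedian(W2[q["region"]],0).round(3))
p=im["pixels"]; cv2.imwrite("pics/r3.png",cv2.resize(p[120:320,200:440,::-1],None,fx=3,fy=3))
```

```text
t 17.28 pos [0.577  0.2475 0.2364] open 0.0813 F [-0.3  -0.51 -0.49] Tq [ 0.039 -0.012 -0.03 ] q [0.287 0.066 1.614 0.    1.464 2.413] zdir -121.83
cap n 295 143 150 rect [5.75800e-01 2.50500e-01 6.20000e-02 1.98000e-02 5.97466e+01] pca deg 59.7
[0.5906 0.2751 0.1089] [0.5615 0.2253 0.1089] mid [0.5761 0.2502 0.1089] yaw(tabs) 59.7 len 0.0577 A ext [0.027  0.0308] [-0.0095  0.009 ] B [-0.0309 -0.0271] [-0.0094  0.0087]
boss [0.5769 0.2496 0.0201] 0.1031
tyre_lever scene 0.56 [0.69  0.203 0.007]
tyre_lever wrist 0.82 [0.691 0.203 0.006]
bearing scene 0.81 [0.504 0.303 0.008]
bearing wrist 0.59 [0.506 0.302 0.008]
```

View pics/r3.png

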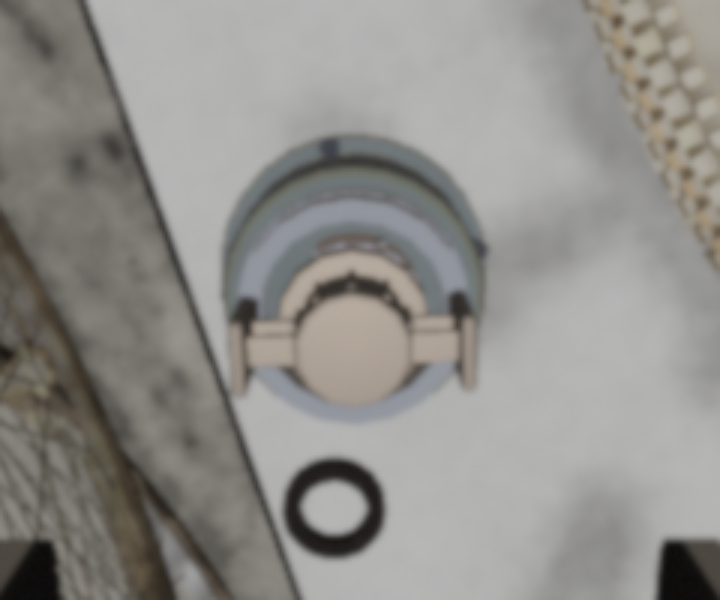

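```bash
python3 -c "
from station import ctrl
print(ctrl.finish_job())"
```

```text
the job is handed in; nothing more can be done
None
```

The grease pot is closed and the job is handed in, at about 17 s on the robot's clock. I gripped the cap by both tabs, lowered it through the gaps, and turned it clockwise about 54–55° with the tabs squeezed until it met the stop. I then eased off, let go and backed straight up.

**Last checks**
- **Tabs:** they measure 62.0 mm over their outer faces, the same as before the grasp, so both are fully out.
- **Seating:** the tab tops are at z = 0.109, about 1 mm below the nominal 0.110. The wrist camera read the cap about 1 mm low on the table too, so I take it as seated.
- **Centring:** the middle of the tabs is within about 0.5 mm of the pot's centre.
- **Bystanders:** the tyre lever and bearing are where they were, within 2 mm.

**What was not clean**
- **Stop torque:** my last 2.7° step ran into the stop and the wrist read 0.56 N m before I backed off. That is well above the 0.2 N m that marks the stop and close to the 0.6 N m that may break it. I saw no sign of damage.
- **Cap angle:** the cap now measures about 1.5° back from its angle at release, which is within the notches' 4° tolerance.
- **Boss-top fit:** my last circle fit of the boss top gave a radius of 20 mm instead of 15.5 mm, because it picked up other points, so I ignored it.

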